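Hook the slotted cover into the drain box

ROBOT

A 7-joint arm with a two-finger parallel gripper is mounted at the origin on the work surface. World frame = base frame: x ahead of the robot, y to its left, z up, the work surface at z = 0. Lengths are in m, angles in rad, forces in N, time in s.
With the tool pointing down it reaches from about 0.35 to 0.9 m from the base axis. Payload 19.9 kg.
Tool frame: the origin (TCP) lies midway between the tips of the shut fingers; the grasp point (between the pads) lies 19 mm behind it; z points along the fingers, y is the line along which they close (so a half turn about z gives the same grasp; the last joint's range is limited). The gripper opens to 85 mm and grips with 20 to 120 N. Pads are 22 mm wide; open, the fingers measure 114 mm over their backs; the gripper's body (76 mm by 85 mm) begins 54 mm behind the grasp point. The pads swing forward as they close: fully open they stand 13 mm farther back than shut.
Start: joints at [-0.042, 0.417, -0.01, 1.614, 0.005, 1.111, -0.053], TCP at [0.625, 0, 0.231] pointing down, gripper open.
Joint ranges: [-2.81, 2.81], [-0.39, 2.02], [-1.27, 1.25], [0.06, 2.57], [-1.19, 4.33], [0.19, 2], [-2.82, 2.82]. Speed limits (rad/s): [1.89, 1.89, 2.39, 2.39, 3.01, 3.01, 3.01].

INTERFACE

Orientations are given as [roll, pitch, yaw] about the fixed x, y, z axes, in that order (R = Rz(yaw) Ry(pitch) Rx(roll)).
In Python, from workcell import monitor, camera, robot gives the robot as it stands.
- The arm moves only by the tool step_arm, never from a script. Its argument "motion" is a list that holds one entry, the list of rows, each a list of 7 numbers: the turn, a rotation vector about the tool's x, y, z scaled (see below), then the shift along the tool's x, y, z scaled (see below), then the opening in per cent of the stroke, from 0 (shut) to 100 (fully open). A call has 1 to 10 rows; each row shifts and turns the commanded pose from where the row before left it, along the tool's axes as they then stand; what a row does not reach is not made up. The controller multiplies each number of a shift by 0.2 m and each number of a turn by 0.15 rad. A row lasts 1/8 s, in which the tool goes at most 62.5 mm and 10.7 degrees, less where a joint would pass 70% of its speed; a pose out of reach is approached as far as the arm can. A call with a number of a shift or a turn outside -1 to 1 is refused whole. A call with a gripper value outside its range is refused whole. The fingers move at their own pace and stop on an object; the grip force is fixed at half the most. Time passes only in rows, so rows that do not move let the fingers close. It gives the time, the measured TCP pose, the force, the opening and the grip force at its end, in the units of the state.
- monitor.observe(): the state, without advancing time (a new reading comes with each control period).
- camera(name): name is "scene" or "side" or "wrist"; returns a dict with "frame" (384x512x3 uint8, red, green, blue), "K" (3x3 intrinsics, pixels), "extrinsics" (4x4, takes a point from camera to world coordinates). Camera axes: x right, y down, z forward; pixel columns grow to the right and rows downward; lengths in m; the calibration is good to about 2 mm. A picture is of the moment at which its call begins. There is no depth.
- robot.hand_in(): hands the job in; it is judged then, once.
The state is a dict: "time": time; "joint_pos": joint angles; "qd": joint speeds; "joint_torque": joint torques, N m; "eef_pos": TCP position; "tcp_rot": TCP orientation; "ft_force": force on the tool from outside, world axes, zero at the start; "ft_torque": the same for the moment, N m; "opening": finger opening in m; "grasp_force": force on a finger pad.
Only numpy, scipy, OpenCV 4.12 (cv2) and the standard library are available. Lean on these libraries where they do the work, as an engineer would, in place of code of your own. Each camera call takes 0.05 s, during which the arm holds its last target. There are 200 camera calls.

TASK

Put the slotted steel drain cover back on the drain box: with the other end raised, hook its blue tongue in under the blue lip of the box, then lower the cover by its handle, without letting it drop, until it lies flat on the ledges inside, and let go. The plain wooden board is not the cover, and do not knock over the glass bottle.

Things in the scene. Friction and masses are not known exactly. Their poses are not given: they have to be found in the camera images.
- cover: slotted steel plate 6 mm thick, blue tongue at its -x end, black bar handle on top; about 0.4 kg; lies flat, handle up. Origin: centre of the bar, 60 mm above the plate's underside; z up. In mm: plate x -84 to 84, 134 wide (y); of it the tongue is x -84 to -46, 100 wide. Bar 18 (x) by 90 (y) by 24 tall, flat-sided, on posts at y +-38, 42 clear below it: grasp from above across the 18
- cover_tongue (a point): middle of the blue tongue's end edge, half-way through the plate: (-84, 0, -57) mm from the cover's origin, same axes. Once seated it is 8 mm from the box's -x wall, 20 mm in under the lip, and the cover's origin is 82 mm above the drain box's origin, axes parallel
- drain: open steel box fixed on the plinth. Origin: centre of its underside; z up. In mm: 200 (x) by 176 (y) by 55 high, inside x +-92, y +-80. Blue lip on the -x wall (robot side), full width, over x -92 to -64, underside 50 up. The cover rests on two ledges 22 up: x -92 to -60 (under the lip) and 68 to 92. The cover is 12 too long to go down flat past the lip: enter tilted
- bottle: green glass bottle with red cap, 62 mm across, 200 mm tall, standing loose beyond the other things. Origin: centre of its foot, z up
Mind the look-alikes: they are no part of the job. Leave any yellow look-alike of the cover alone. Several things look just like the bottle: the one meant starts farthest from the robot's base.

How it is judged:
By the outcome, as a careful person would: the job done as asked, in the order asked, and still so for the second after the job is handed in, with the robot touching nothing.
It also fails if it takes over 50 s, if anything falls off the work surface, if the arm or the gripper's body presses on something with over 40 N, if the wrist force passes 120 N, or if a joint passes its speed limit or range.

## Working session

There is one attempt and no reset: what is moved stays moved. The work goes in short steps, Python scripts to look and compute and a tool call to move; the robot and the scene stay as the last step left them, time stands still between calls to the robot, and variables do not carry over. Pictures are saved under pics/ and viewed, at most 10 in all, crops included, and the job is handed in when it is done.

Besides the shell and the picture viewer there is one more tool, called after ">>>" as name(argument=value, ...) on one line, values as JSON. step_arm: Moves the arm, as the interface text tells. Shifts and turns lie within -1 to 1; 1 stands for 0.2 m of shift or 0.15 rad of turn. Its arguments: {"type":"object","properties":{"motion":{"type":"array"}},"required":["motion"]}

```bash
mkdir -p pics; python3 - <<'E'
from workcell import monitor,camera,robot
import cv2,numpy as np
ims=[]
for n in("scene","side","wrist"):
    c=camera(n); np.savez(f"pics/{n}0.npz",**c); cv2.imwrite(f"pics/{n}0.png",c["frame"][:,:,::-1]); print(n,c["K"].round(1).tolist(),c["extrinsics"].round(3).tolist())
print(monitor.observe())
E
```

```text
scene [[359.1, 0.0, 255.4], [0.0, 359.1, 198.5], [0.0, 0.0, 1.0]] [[-0.273, 0.656, -0.703, 1.296], [0.962, 0.191, -0.196, 0.15], [0.006, -0.73, -0.683, 0.843], [0.0, 0.0, 0.0, 1.0]]
side [[364.5, 0.0, 254.0], [0.0, 364.5, 191.3], [0.0, 0.0, 1.0]] [[-1.0, 0.02, -0.0, 0.513], [0.014, 0.703, -0.711, 0.643], [-0.014, -0.711, -0.703, 0.74], [0.0, 0.0, 0.0, 1.0]]
wrist [[328.0, 0.0, 252.2], [0.0, 328.0, 192.6], [0.0, 0.0, 1.0]] [[1.0, 0.001, -0.001, 0.626], [0.0, -0.949, -0.314, 0.08], [-0.001, 0.314, -0.949, 0.373], [0.0, 0.0, 0.0, 1.0]]
{'time': 0.15, 'joint_pos': array([-0.04152958,  0.41781487, -0.01030762,  1.61401978,  0.00467296,
        1.11071569, -0.05299817]), 'qd': array([-0.00053127, -0.00137783,  0.00048556, -0.00193019, -0.00103092,
       -0.00088447, -0.00054203]), 'joint_torque': array([ 4.94602627e-04, -8.64738035e+01,  6.78995568e-01, -4.35059202e+01,
        1.90656655e-02,  5.86454262e-03, -4.75439651e-05]), 'eef_pos': array([6.24735006e-01, 2.18428092e-05, 2.30824452e-01]), 'tcp_rot': array([-3.14066046e+00,  5.21606273e-05,  1.57082756e+00]), 'ft_force': array([-0.47509598,  0.55240498,  0.14158271]), 'ft_torque': array([ 0.01127951, -0.01472402, -0.04783802]), 'grasp_force': 0.0, 'opening': 0.08546148233141508}
```

View pics/scene0.png

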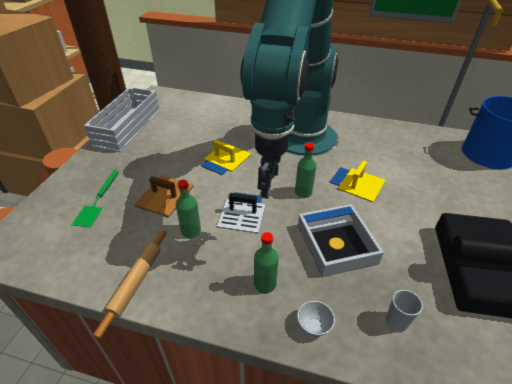

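View pics/side0.png

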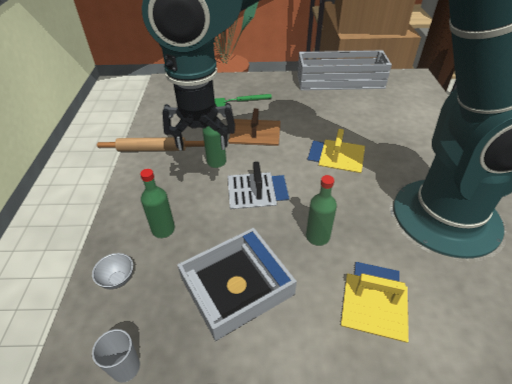

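Scene: cover at about (242,212), its tongue towards the robot; drain box at (340,240); the target bottle is one of (267,262) or (188,210). Side: cover at (258,188), drain at (237,280). I'll enlarge both to pick corners.

```bash
python3 - <<'E'
import cv2,numpy as np
a=cv2.imread("pics/scene0.png")[180:280,200:400]; b=cv2.imread("pics/side0.png")[155:335,170:300]
cv2.imwrite("pics/c1.png",cv2.resize(a,None,fx=4,fy=4,interpolation=cv2.INTER_CUBIC))
cv2.imwrite("pics/c2.png",cv2.resize(b,None,fx=3.3333,fy=3.3333,interpolation=cv2.INTER_CUBIC))
E
```

```text
(no output)
```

View pics/c1.png

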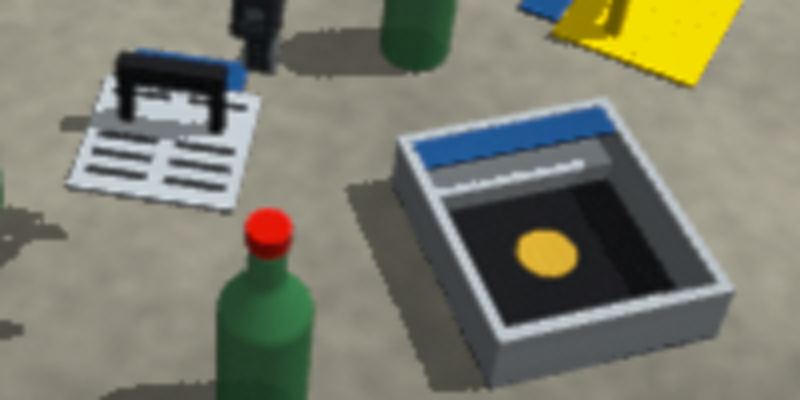

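View pics/c2.png

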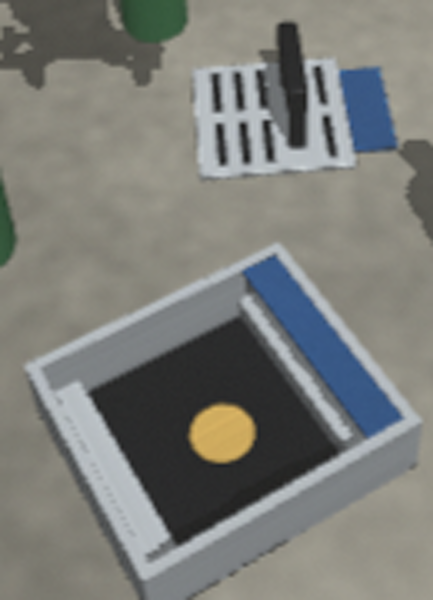

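Corners of box and cover plate are readable in both crops; fit the poses.

```bash
cat > h.py <<'E'
import numpy as np,cv2
from scipy.optimize import least_squares
C={n:dict(np.load(f"pics/{n}0.npz")) for n in("scene","side")}
def proj(c,P):
    E=np.linalg.inv(c["extrinsics"]); p=np.asarray(P)@E[:3,:3].T+E[:3,3]; p=p@c["K"].T; return p[:,:2]/p[:,2:]
def rz(a): return np.array([[np.cos(a),-np.sin(a),0],[np.sin(a),np.cos(a),0],[0,0,1]])
def fit(obs,g):
    f=lambda v:np.concatenate([(proj(c,np.array(L)/1e3@rz(v[3]).T+v[:3])-np.array(p)).ravel() for c,L,p in obs])
    r=least_squares(f,g,loss="soft_l1"); return r.x,f(r.x)
E
python3 - <<'E'
from h import *
T=[(-100,-88,55),(-100,88,55),(100,88,55),(100,-88,55)]
x,r=fit([(C["scene"],T+[(100,-88,0)],[(300,214.5),(351.2,205),(383,252.5),(325,265.5),(323,277)]),
 (C["side"],T,[(254,228.5),(296,281),(214.4,328.4),(178.4,265.1)])],[.6,.2,0,0]); print("drain",x.round(4),r.round(1))
L=[(84,-67,-54),(84,67,-54),(-46,67,-54),(-46,-67,-54),(-84,50,-54),(-84,-50,-54)]
x,r=fit([(C["scene"],L,[(216.75,226.5),(258.25,233),(265.5,203.75),(226.3,199.5),(261.2,196.2),(234.5,192)]),
 (C["side"],L,[(227.9,176),(230.6,208.4),(276.5,204.5),(270.5,172.4),(289.1,199.4),(284.6,175.4)])],[.6,0,.06,0]); print("cover",x.round(4),r.round(1))
for uv in[(266,290),(190,235),(305,195)]:
    c=C["scene"]; d=c["extrinsics"][:3,:3]@np.linalg.solve(c["K"],[*uv,1]); o=c["extrinsics"][:3,3]; p=o-d*o[2]/d[2]; print(uv,p.round(3))
E
```

```text
drain [ 0.5548  0.1998 -0.0025  0.5405] [-0.8  0.   0.3 -0.6  0.8  0.3  0.   0.6 -0.7  1.   0.2 -1.1  1.5  0.1
  0.   0.9 -0.2 -0.6]
cover [ 0.5012 -0.113   0.0558  0.086 ] [-0.2  0.4  0.1  0.1 -0.1  0.8  0.5 -0.3  1.2  0.2 -0.3  0.6  0.1 -0.3
 -0.2 -0.2  0.7 -0.1  0.3  0.   0.6 -0.5 -0.5 -0.2]
(266, 290) [0.768 0.035 0.   ]
(190, 235) [ 0.644 -0.24   0.   ]
(305, 195) [0.363 0.069 0.   ]
```

Drain at (0.555, 0.200), z≈0, yaw 0.54; cover at (0.501, −0.113, ≈0.06), yaw 0.086, consistent with the sizes to ~1 px. The bottle meant is at (0.768, 0.035), with another at (0.363, 0.069). Next: move above the handle.

>>> step_arm(motion=[[[0, 0, 0, -0.113, -0.124, 0.07, 100], [0, 0, 0, -0.113, -0.124, 0.07, 100], [0, 0, 0, -0.113, -0.124, 0.07, 100], [0, 0, 0, -0.113, -0.124, 0.07, 100], [0, 0, 0, -0.113, -0.124, 0.07, 100], [0, 0, -0.287, 0, 0, 0, 100], [0, 0, -0.286, 0, 0, 0, 100], [0, 0, 0, 0, 0, 0, 100], [0, 0, 0, 0, 0, 0, 100]]])

```text
time: 1.27
eef_pos: [0.5009, -0.1129, 0.1612]
tcp_rot: [-3.141, -0.0, 1.656]
ft_force: [0.4, -0.1, -0.1]
opening: 0.0851
grasp_force: 0.0
```

```bash
python3 - <<'E'
from workcell import monitor,camera
from h import *
c=camera("wrist"); np.savez("pics/wrist1.npz",**c); im=c["frame"][:,:,::-1].copy()
x=np.array([.5012,-.113,.06]);L=np.array([(84,-67,-54),(84,67,-54),(-46,67,-54),(-46,-67,-54),(9,45,12),(9,-45,12),(-9,-45,12),(-9,45,12)])/1e3
for p in proj(c,L@rz(.086).T+x): cv2.drawMarker(im,tuple(int(v) for v in p.round()),(255,0,255),0,8,1)
cv2.imwrite("pics/wrist1.png",cv2.resize(im,None,fx=1.5,fy=1.5)); s=monitor.observe(); print(s["eef_pos"],s["tcp_rot"],s["ft_force"],s["time"])
E
```

```text
[ 0.50097041 -0.11292891  0.16121165] [-3.14139347e+00 -5.58258982e-06  1.65601719e+00] [-0.17514165 -0.02619108  0.81334841] 1.325
```

View pics/wrist1.png

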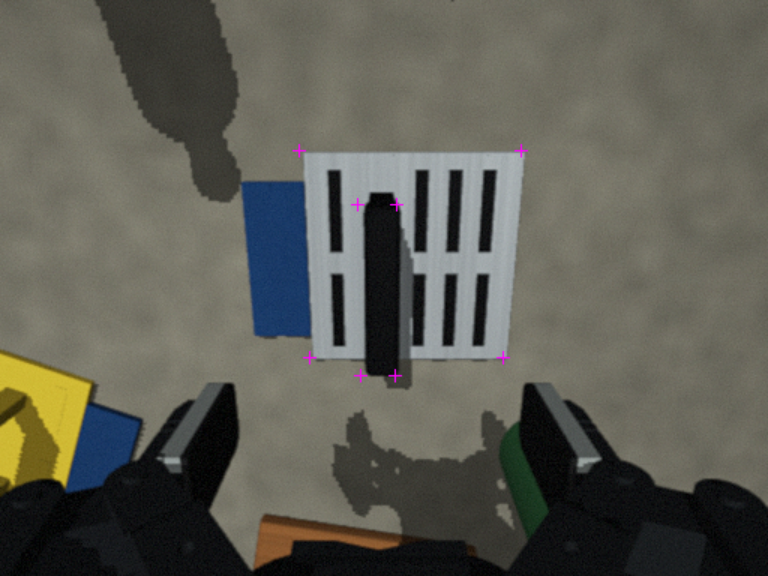

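The wrist view shows the bar centred near (381,290) and the predicted corners landing within ~4 px, so the bar is about 2 mm farther +x. Descend with that correction and close.

>>> step_arm(motion=[[[0, 0, 0, 0, 0.012, 0.1, 100], [0, 0, 0, 0, 0, 0.15, 100], [0, 0, 0, 0, 0, 0.15, 100], [0, 0, 0, 0, 0, 0.12, 100], [0, 0, 0, 0, 0, 0.08, 100], [0, 0, 0, 0, 0, 0, 0], [0, 0, 0, 0, 0, 0, 0], [0, 0, 0, 0, 0, 0, 0], [0, 0, 0, 0, 0, 0, 0], [0, 0, 0, 0, 0, 0, 0]]])

```text
time: 2.58
eef_pos: [0.5038, -0.1128, 0.0421]
tcp_rot: [3.14, 0.0, 1.657]
ft_force: [-1.6, 0.5, 8.7]
opening: 0.0172
grasp_force: 59.4
```

Gripped (17 mm opening, 59 N). Lift, then carry toward the drain.

>>> step_arm(motion=[[[0, 0, 0, 0, 0, -0.04, 0], [0, 0, 0, 0, 0, -0.12, 0], [0, 0, 0, 0, 0, -0.2, 0], [0, 0, 0, 0, 0, -0.2, 0], [0, 0, 0, 0, 0, -0.2, 0], [0, 0, 0, 0, 0, -0.14, 0], [0, 0, 0, 0.08, 0.02, 0, 0], [0, 0, 0, 0.14, 0.04, 0, 0], [0, 0, 0, 0.18, 0.05, 0, 0], [0, 0, 0, 0.2, 0.05, 0, 0]]])

```text
time: 3.82
eef_pos: [0.5243, 0.0114, 0.2201]
tcp_rot: [-3.14, -0.0, 1.657]
ft_force: [0.1, -0.3, -3.8]
opening: 0.0169
grasp_force: 59.0
```

>>> step_arm(motion=[[[0, 0, 0, 0.2, 0.06, 0, 0], [0, 0, 0, 0.2, 0.06, 0, 0], [0, 0, 0, 0.2, 0.06, 0, 0], [0, 0, 0, 0.18, 0.05, 0, 0], [0, 0, 0, 0.12, 0.03, 0, 0], [0, 0, 0, 0.054, 0.008, 0, 0], [0, 0, -0.757, 0, 0, 0, 0], [0, 0, -0.757, 0, 0, 0, 0], [0, 0, -0.757, 0, 0, 0, 0], [0, 0, -0.757, 0, 0, 0, 0]]])

```text
time: 5.08
eef_pos: [0.5614, 0.2037, 0.2206]
tcp_rot: [-3.14, -0.0, 2.114]
ft_force: [-0.1, -0.1, -3.0]
opening: 0.0171
grasp_force: 59.0
```

>>> step_arm(motion=[[[-0.3, 0, 0, 0, 0, 0, 0], [-0.6, 0, 0, 0, 0, 0, 0], [-0.7, 0, 0, 0, 0, 0, 0], [-0.5, 0, 0, 0, 0, 0, 0], [-0.227, 0, 0, 0, 0, 0, 0], [0, 0, 0, 0, 0, 0, 0], [0, 0, 0, 0, 0, 0, 0]]])

```text
time: 5.95
eef_pos: [0.5619, 0.2041, 0.2211]
tcp_rot: [2.794, -0.0, 2.111]
ft_force: [0.0, 0.3, -2.4]
opening: 0.0172
grasp_force: 59.1
```

```bash
cat > look.py <<'E'
import sys
from workcell import monitor,camera
from h import *
from scipy.spatial.transform import Rotation as Ro
s=monitor.observe(); R=Ro.from_euler("xyz",s["tcp_rot"]).as_matrix(); t=s["eef_pos"]
D=np.array([.5548,.1998,0]); yaw=.5405
Rc=np.c_[R[:,1],R[:,0],-R[:,2]]; o=t-R[:,2]*.018   # cover frame from the grasp
toD=lambda p:((p-D)@rz(yaw)*1e3).round(1)
Rd=rz(yaw).T@Rc
print("origin",toD(o),"tongue bottom",toD(o+Rc@[-.084,0,-.06]),"tail bottom",toD(o+Rc@[.084,0,-.06]),"rpy",Ro.from_matrix(Rd).as_euler("xyz",degrees=True).round(2),"F",s["ft_force"].round(1),"grip",s["grasp_force"],s["opening"],"t",s["time"])
if len(sys.argv)>1:
    n=sys.argv[1]; c=camera("side"); a=c["frame"][:,:,::-1].copy(); b=camera("scene"); bb=b["frame"][:,:,::-1].copy()
    for cc,im in((c,a),(b,bb)):
        for q,P in(((255,0,255),np.array([(-84,50,-54),(-84,-50,-54),(84,67,-54),(84,-67,-54)])/1e3@Rc.T+o),((0,255,255),np.array([(-64,-80,55),(-64,80,55),(100,88,55),(100,-88,55)])/1e3@rz(yaw).T+D)):
            for p in proj(cc,P): cv2.circle(im,tuple(int(v) for v in (p*8).round()),8,q,-1,shift=3)
    a=cv2.resize(a[160:340,160:310],None,fx=2.6,fy=2.6,interpolation=2); bb=cv2.resize(bb[150:285,250:400],None,fx=2.6,fy=2.6,interpolation=2)
    bb=cv2.copyMakeBorder(bb,0,a.shape[0]-bb.shape[0],0,0,0); cv2.imwrite(f"pics/{n}.png",np.hstack([a,bb]))
E
python3 look.py l1
```

```text
origin [  2.2   0.  238. ] tongue bottom [-5.64e+01  1.00e-01  1.53e+02] tail bottom [101.6  -0.  210.2] rpy [ 1.000e-02 -1.993e+01 -3.000e-02] F [ 0.   0.3 -2.4] grip 59.08811867237091 0.017237114866553986 t 5.95
```

View pics/l1.png

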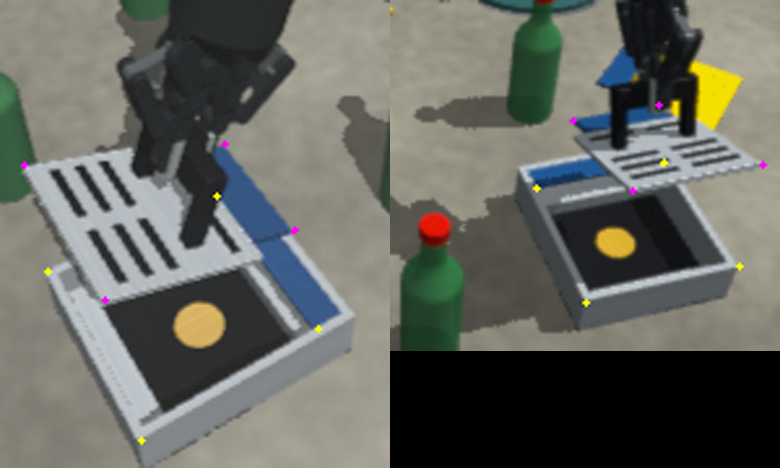

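The cover overlays well (magenta points on its corners, e.g. (25,165) and (105,300)), and box points agree within a few mm. Lower the tongue just in front of the lip.

>>> step_arm(motion=[[[0, 0, 0, 0, -0.015, 0.04, 0], [0, 0, 0, 0, -0.034, 0.094, 0], [0, 0, 0, 0, -0.034, 0.094, 0], [0, 0, 0, 0, -0.034, 0.094, 0], [0, 0, 0, 0, -0.027, 0.075, 0], [0, 0, 0, 0, -0.024, 0.066, 0], [0, 0, 0, 0, -0.02, 0.056, 0], [0, 0, 0, 0, -0.017, 0.047, 0], [0, 0, 0, 0, -0.009, 0.024, 0], [0, 0, 0, 0, 0, 0, 0]]])

```text
time: 7.3
eef_pos: [0.562, 0.2043, 0.0956]
tcp_rot: [2.793, -0.0, 2.111]
ft_force: [0.1, -0.2, -4.1]
opening: 0.0172
grasp_force: 59.0
```

```bash
python3 look.py l2
```

```text
origin [2.400e+00 1.000e-01 1.125e+02] tongue bottom [-56.1   0.1  27.4] tail bottom [1.018e+02 1.000e-01 8.480e+01] rpy [  0.   -19.98  -0.02] F [ 0.1 -0.2 -4.1] grip 59.04674828052521 0.017167015975128392 t 7.3
```

View pics/l2.png

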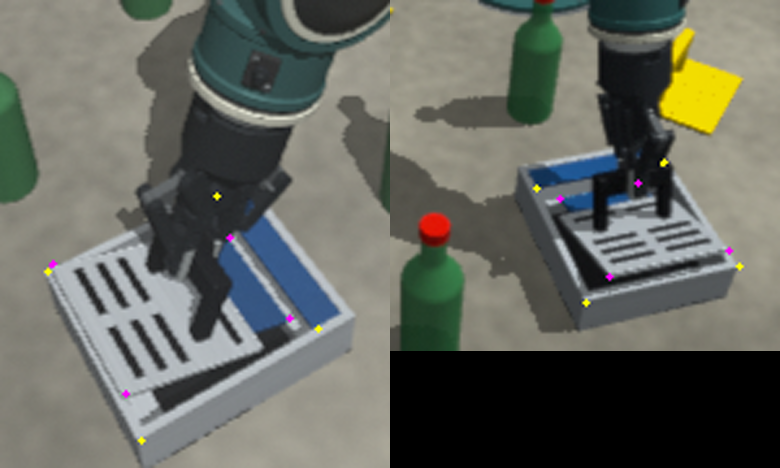

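The tongue is inside the box, just in front of the lip (scene (600,200)), with no contact force. Slide it in under the lip.

>>> step_arm(motion=[[[0, 0, 0, 0, -0.02, -0.007, 0], [0, 0, 0, 0, -0.03, -0.011, 0], [0, 0, 0, 0, -0.03, -0.011, 0], [0, 0, 0, 0, -0.03, -0.011, 0], [0, 0, 0, 0, -0.021, -0.008, 0], [0, 0, 0, 0, 0, 0, 0]]])

```text
time: 8.15
eef_pos: [0.538, 0.1897, 0.0959]
tcp_rot: [2.793, 0.0, 2.111]
ft_force: [0.8, -0.2, -2.8]
opening: 0.0175
grasp_force: 59.1
```

```bash
python3 look.py; python3 - <<'E'
# pivot rows: tongue bottom fixed while tilt goes 20->0; shift of TCP in tool axes as of before each row (y,z), scaled
import numpy as np
P=np.array([-84,27.4]);end=np.array([-84,22.5]);r=np.array([84,42]) # tongue->TCP in cover (x,z)
Rm=lambda d:np.array([[np.cos(d),-np.sin(d)],[np.sin(d),np.cos(d)]])
th=np.radians(20*(1-np.linspace(0,1,9)))
for i in range(8):
    a,b=th[i],th[i+1]
    t0=Rm(a)@r+P+(end-P)*i/8; t1=Rm(b)@r+P+(end-P)*(i+1)/8
    for q in(a,b):
        d=Rm(q).T@(t1-t0); print(round((b-a)/.15*-1,3),"y",round(d[0]/200,4),"z",round(-d[1]/200,4),end=" | ")
    print()
E
```

```text
origin [-25.7  -0.  112.8] tongue bottom [-84.2   0.   27.7] tail bottom [73.7 -0.1 85.1] rpy [ -0.   -19.99  -0.03] F [ 0.8 -0.2 -2.8] grip 59.10714626312256 0.01750914829013029 t 8.15
0.291 y 0.0077 z 0.0214 | 0.291 y 0.0086 z 0.021 | 
0.291 y 0.0078 z 0.0214 | 0.291 y 0.0088 z 0.0211 | 
0.291 y 0.008 z 0.0215 | 0.291 y 0.0089 z 0.0211 | 
0.291 y 0.0081 z 0.0215 | 0.291 y 0.009 z 0.0211 | 
0.291 y 0.0082 z 0.0215 | 0.291 y 0.0092 z 0.0212 | 
0.291 y 0.0084 z 0.0216 | 0.291 y 0.0093 z 0.0212 | 
0.291 y 0.0085 z 0.0216 | 0.291 y 0.0094 z 0.0212 | 
0.291 y 0.0086 z 0.0216 | 0.291 y 0.0096 z 0.0212 |
```

Hooked: tongue bottom at x −84 mm, 5.7 mm above the ledge, no contact. Lower by pivoting about the tongue.

>>> step_arm(motion=[[[0.145, 0, 0, 0, 0.0041, 0.0107, 0], [0.146, 0, 0, 0, 0.0041, 0.0107, 0], [0.291, 0, 0, 0, 0.0083, 0.0213, 0], [0.291, 0, 0, 0, 0.0084, 0.0213, 0], [0.291, 0, 0, 0, 0.0085, 0.0213, 0], [0.291, 0, 0, 0, 0.0087, 0.0214, 0], [0.145, 0, 0, 0, 0.0044, 0.0107, 0], [0.146, 0, 0, 0, 0.0044, 0.0107, 0], [0, 0, 0, 0, 0, 0, 0]]])

```text
time: 9.28
eef_pos: [0.5518, 0.1982, 0.0731]
tcp_rot: [3.055, -0.0, 2.111]
ft_force: [-0.5, 0.1, -3.0]
opening: 0.0171
grasp_force: 59.0
```

```bash
python3 look.py l3
```

```text
origin [-4.9  0.2 91.1] tongue bottom [-83.4   0.2  24. ] tail bottom [83.9  0.2 38.6] rpy [ 0.   -4.97 -0.01] F [-0.5  0.1 -3. ] grip 59.044641852378845 0.017136529678984512 t 9.275
```

View pics/l3.png

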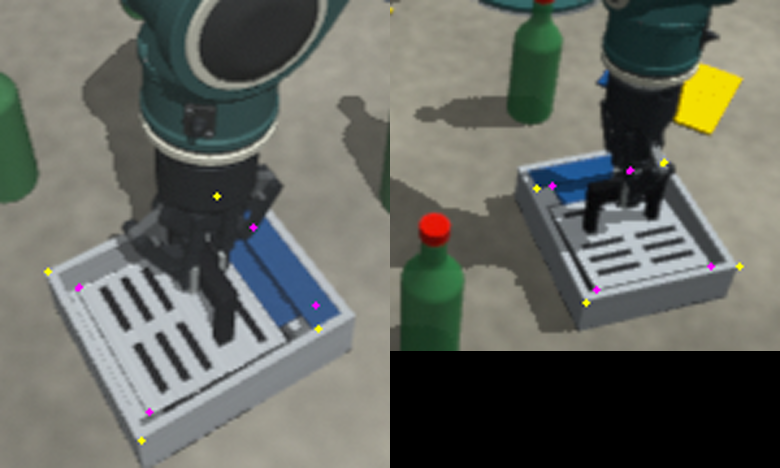

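The tongue is under the lip (side (315,305)) and the far end is inside the wall, 5° left and no contact. Lower the rest slowly.

>>> step_arm(motion=[[[0.145, 0, 0, 0, 0.0044, 0.0102, 0], [0.145, 0, 0, 0, 0.0044, 0.0102, 0], [0.145, 0, 0, 0, 0.0045, 0.0102, 0], [0.145, 0, 0, 0, 0.0045, 0.0102, 0], [0, 0, 0, 0, 0, 0, 0]]])

```text
time: 10.0
eef_pos: [0.5553, 0.2004, 0.065]
tcp_rot: [-3.141, -0.0, 2.111]
ft_force: [0.4, 0.3, -3.4]
opening: 0.0173
grasp_force: 59.0
```

```bash
python3 look.py
```

```text
origin [ 0.7  0.2 83. ] tongue bottom [-83.3   0.3  23.1] tail bottom [84.7  0.2 22.9] rpy [ 0.01  0.04 -0.01] F [ 0.4  0.3 -3.4] grip 59.03858542442322 0.017345827970318167 t 10.0
```

Flat at 23 mm and still hanging. Feel down in half-millimetre steps.

>>> step_arm(motion=[[[0, 0, 0, 0, 0, 0.0025, 0], [0, 0, 0, 0, 0, 0.0025, 0], [0, 0, 0, 0, 0, 0, 0], [0, 0, 0, 0, 0, 0, 0]]])

```text
time: 10.5
eef_pos: [0.5552, 0.2001, 0.0644]
tcp_rot: [3.141, 0.0, 2.111]
ft_force: [0.9, 0.1, -2.8]
opening: 0.0173
grasp_force: 59.0
```

>>> step_arm(motion=[[[0, 0, 0, 0, 0, 0.0025, 0], [0, 0, 0, 0, 0, 0.0025, 0], [0, 0, 0, 0, 0, 0, 0], [0, 0, 0, 0, 0, 0, 0]]])

```text
time: 11.0
eef_pos: [0.5552, 0.2001, 0.0641]
tcp_rot: [3.141, 0.0, 2.111]
ft_force: [-5.3, -2.3, 9.7]
opening: 0.0172
grasp_force: 61.1
```

Contact: 9.7 N up, at the expected height (82 mm). Release and retreat straight up.

>>> step_arm(motion=[[[0, 0, 0, 0, 0, -0.001, 20], [0, 0, 0, 0, 0, 0, 35], [0, 0, 0, 0, 0, 0, 60], [0, 0, 0, 0, 0, 0, 60], [0, 0, 0, 0, 0, 0, 60], [0, 0, 0, 0, 0, -0.03, 60], [0, 0, 0, 0, 0, -0.1, 60], [0, 0, 0, 0, 0, -0.2, 60], [0, 0, 0, 0, 0, -0.2, 60], [0, 0, 0, 0, 0, -0.1, 60]]])

```text
time: 12.25
eef_pos: [0.5559, 0.2005, 0.1935]
tcp_rot: [3.138, 0.001, 2.111]
ft_force: [0.4, 0.1, 0.6]
opening: 0.0511
grasp_force: 0.0
```

```bash
python3 look.py l4; python3 - <<'E'
from h import *
im=cv2.imread("pics/l4.png")
from workcell import camera
w=camera("wrist")["frame"][:,:,::-1]; w=cv2.resize(w,(390,293)); im=im[:468]
o=np.zeros((600,780,3),np.uint8); o[:468]=im; o[307:600,390:]=w; cv2.imwrite("pics/l5.png",o)
E
```

```text
origin [  1.2   0.  211.5] tongue bottom [-82.5   0.  151.1] tail bottom [ 85.5  -0.  151.8] rpy [-0.04 -0.22 -0.02] F [0.4 0.1 0.6] grip 0.0 0.05108793235008189 t 12.25
```

View pics/l5.png

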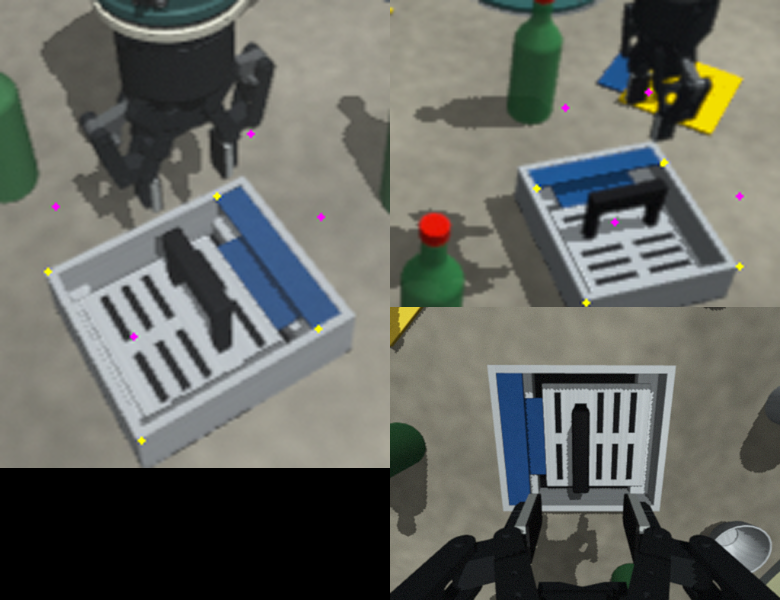

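The cover lies flat and square in the box (wrist (590,437)), with its tongue under the lip, the gripper clear and the bottles standing. Hand in.

```bash
python3 -c "
from workcell import robot
print(robot.hand_in())"
```

```text
the job is handed in; nothing more can be done
None
```

The cover is hooked under the blue lip, lowered flat onto the ledges and released; the bottles are still standing, and the job was handed in at about 12.5 s (no verdict was returned).

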